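Put three mixed-up solvent containers back in their own drip trays

TASK

The three solvent containers beside the gas chromatograph are standing in one another's drip trays: put each one back in the tray that has its own outline (round jar in the round tray, square bottle in the square tray, oblong can in the oblong tray), standing upright in the middle and with the can and the bottle turned square to their trays. The trays hold one container each, so first park one container upright on the empty black rubber mat, let go of it there for a moment, and use that to make room; the mat is empty again at the end. Do not tip any container over, and leave the glass beaker and the brass fitting where they stand.

Things in the scene. Friction and masses are not known exactly. Their poses are not given: they have to be found in the camera images.
- jar_mid (a point): Round amber-glass jar with a white screw cap, 84 mm high in all, upright; body 58 mm across with straight sides from the foot up to 59 mm, then a shoulder and a cap 46 mm across. About 0.3 kg. This point is at its centre, 42 mm above its foot; z points up along the jar.
- bottle_mid (a point): Square white plastic bottle with a round white cap, 84 mm high in all, upright; body 54 x 54 mm in plan with straight sides from the foot up to 60 mm, cap 36 mm across. About 0.25 kg. This point is at its centre, 42 mm above its foot; x and y are square to its side faces, z up.
- can_mid (a point): Oblong bare-metal can with a small black cap (30 mm across, set 22 mm off centre along +x), 84 mm high in all, upright; body 84 mm long along its x by 44 mm wide along its y, with straight sides from the foot up to 61 mm. About 0.3 kg. This point is at the middle of its plan, 42 mm above its foot; z up.
- round_tray_floor (a point): Round dark-steel drip tray fixed to the bench, 116 mm across outside, 106 mm clear inside at the floor, rim 12 mm above the bench: home of the round jar. This point is the centre of its inner floor, which is 4 mm above the bench.
- square_tray_floor (a point): Square dark-steel drip tray fixed to the bench, 106 x 106 mm outside, 100 x 100 mm inside, rim 12 mm above the bench: home of the square bottle. This point is the centre of its inner floor, 4 mm above the bench; x and y run square to its sides.
- oblong_tray_floor (a point): Oblong dark-steel drip tray fixed to the bench, 120 mm long along its x by 80 mm wide along its y outside, 114 x 74 mm inside, rim 12 mm above the bench: home of the oblong can, which lies along it (either way round). This point is the centre of its inner floor, 4 mm above the bench.
- mat_floor (a point): Flat black rubber mat fixed to the bench, 120 x 120 mm, 4 mm thick, no rim, empty at the start: the parking place. This point is the centre of its top face, 4 mm above the bench.
- beaker_mid (a point): Small empty glass beaker, 52 mm across the rim, 58 mm high, loose on the bench, to be left alone. This point is on its axis, 29 mm above the bench.
- fitting_mid (a point): Small brass pipe fitting standing on end, 30 mm across the foot, 32 mm high, loose on the bench, to be left alone. This point is on its axis, 16 mm above the bench.
Things that resemble listed ones, but are neither listed nor needed, are in the scene too. What is shaped like the part that bears jar_mid but green is not meant.

How it is judged:
On the way:
1. one of the containers is parked upright on the black mat and let go (((horizontal distance between jar_mid and mat_floor below 0.04 m and angle between jar_mid's own z axis and vertical below 0.1 rad and z of jar_mid in the frame of mat_floor between 0.036 and 0.048 m and linear speed of jar below 0.02 m/s and angular speed of jar below 0.2 rad/s and contact force between jar and the fingers below 0.05 N) or (horizontal distance between bottle_mid and mat_floor below 0.04 m and angle between bottle_mid's own z axis and vertical below 0.1 rad and z of bottle_mid in the frame of mat_floor between 0.036 and 0.048 m and linear speed of bottle below 0.02 m/s and angular speed of bottle below 0.2 rad/s and contact force between bottle and the fingers below 0.05 N) or (horizontal distance between can_mid and mat_floor below 0.04 m and angle between can_mid's own z axis and vertical below 0.1 rad and z of can_mid in the frame of mat_floor between 0.036 and 0.048 m and linear speed of can below 0.02 m/s and angular speed of can below 0.2 rad/s and contact force between can and the fingers below 0.05 N))), for 0.2 s.
At the end, for the whole second after the job is handed in: Jar in the round, bottle in the square and can in the oblong tray, each within 15 mm of the tray's centre, upright (0.1 rad) on the floor, can along its tray and bottle square to its tray (0.26 rad), all released and at rest (horizontal distance between jar_mid and round_tray_floor below 0.015 m and angle between each of jar_mid, bottle_mid, can_mid's own z axis and vertical below 0.1 rad and z of jar_mid in the frame of round_tray_floor between 0.036 and 0.048 m and linear speed of each of jar, bottle, can below 0.02 m/s and angular speed of each of jar, bottle, can below 0.2 rad/s and contact force between each of jar, bottle, can and the fingers below 0.05 N and horizontal distance between bottle_mid and square_tray_floor below 0.015 m and z of bottle_mid in the frame of square_tray_floor between 0.036 and 0.048 m and horizontal distance between can_mid and oblong_tray_floor below 0.015 m and z of can_mid in the frame of oblong_tray_floor between 0.036 and 0.048 m and angle between the x axis of can_mid and the x axis of oblong_tray_floor, either way round below 0.26 rad and (angle between the x axis of bottle_mid and the x axis of square_tray_floor, either way round below 0.26 rad or angle between the x axis of bottle_mid and the y axis of square_tray_floor, either way round below 0.26 rad)); the robot touches nothing.
It fails at once if a container is tipped over (more than 0.7 rad) (angle between any of jar_mid, bottle_mid, can_mid's own z axis and vertical above 0.7 rad).
It fails at once if the beaker or the brass fitting is disturbed (moved more than 30 mm) (distance of any of beaker_mid, fitting_mid from where it was at the start of the episode above 0.03 m).
It also fails if it takes over 112 s, if anything falls off the work surface, if the arm or the gripper's body presses on something with over 40 N, if the wrist force passes 120 N, or if a joint passes its speed limit or range.

ROBOT

A 7-joint arm with a two-finger parallel gripper is mounted at the origin on the work surface. World frame = base frame: x ahead of the robot, y to its left, z up, the work surface at z = 0. Lengths are in m, angles in rad, forces in N, time in s.
With the tool pointing down it reaches from about 0.4 to 0.9 m from the base axis. Payload 5.6 kg.
Tool frame: the origin (TCP) lies on the mounting face of the last link; the fingertips stand 190 mm ahead of it and the grasp point (between the pads) lies 171 mm ahead of it; z points along the fingers, y is the direction in which the jaws open and shut (so a half turn about z gives the same grasp; the last joint's range is limited). The gripper opens to 92 mm and grips with 3 to 60 N. Pads are 20 mm wide; open, the fingers measure 128 mm over their backs; the gripper's body (75 mm by 189 mm) begins 69 mm behind the grasp point.
Start: joints at [1.294, 0.468, -0.012, 1.603, 0.006, 1.071, -0.056], TCP at [0.151, -0.632, 0.405] pointing down, gripper open.
Joint ranges: [-2.53, 2.53], [-0.31, 2.02], [-1.57, 1.55], [0.28, 2.44], [-1.29, 4.43], [0.15, 1.84], [-2.92, 2.92]. Speed limits (rad/s): [2.57, 2.57, 3.14, 3.14, 3.14, 3.14, 3.14].

INTERFACE

Orientations are given as a 3x3 rotation matrix whose columns are the frame's x, y, z axes.
In Python, from plant import readout, imaging, manip gives the robot as it stands.
- The arm moves only by the shell command python3 -m pendant 'ROWS' [FORCE]. ROWS is JSON, one flat list of numbers, 5 for each row, row after row: the finger opening in mm, from 0 to 91.9, then the shift along the tool's x, y, z in units of 30 mm (1.0 is 30 mm), then the turn about the tool's z in units of 5 degrees (1.0 is 5 degrees). A call has 1 to 5 rows; each row shifts and turns the commanded pose from where the row before left it, along the tool's axes as they then stand; what a row does not reach is not made up. A row lasts 1/12 s, in which the tool goes at most 41.7 mm and 7.16 degrees, less where a joint would pass 70% of its speed; a pose out of reach is approached as far as the arm can. A call is refused whole if a number of a shift passes 1 or a number of a turn 1, either way. A call with a gripper value outside its range is refused whole. The fingers move at their own pace and stop on an object; FORCE is the grip in N (left out, the last holds). Time passes only in rows, so rows that do not move let the fingers close. It gives the time, the measured TCP pose, the force and the opening at its end, in the units of the state.
- readout.read_state(): the state, without advancing time (a new reading comes with each control period).
- imaging.read_camera(name): name is "scene" or "top" or "wrist"; returns (picture, depth): 384x512x3 uint8, red, green, blue; 384x512 float32, m along the optical axis (not along the pixel's ray), 0 where there is no reading.
- imaging.camera_model(name): a dict with "K" (3x3 intrinsics, pixels), "T" (4x4, takes a point from camera to world coordinates); the wrist camera has in their place "hand_eye" (4x4, takes a point from camera to tool coordinates, whose origin is the TCP and whose axes are the flange's). Camera axes: x right, y up, looking along -z (the intrinsics and any distortion apply to the point x, -y, -z); pixel columns grow to the right and rows downward; lengths in m; the calibration is good to about 2 mm. The wrist camera is an equidistant fisheye: a pixel r from the principal point sees the ray r / f radians off the axis. A picture is of the moment at which its call begins: read the wrist's pose just before it. camera_model takes no time and is no camera call.
- manip.close_job(): hands the job in, once; it reports no verdict.
The state is a dict: "time": time; "q": joint angles; "dq": joint speeds; "effort": joint torques, N m; "ee_pos": TCP position; "tool_rot": TCP orientation; "force": force on the tool from outside, world axes, zero at the start; "torque": the same for the moment, N m; "opening": finger opening in m.
Only numpy, scipy, OpenCV 4.12 (cv2) and the standard library are available. Lean on these libraries where they do the work, as an engineer would, in place of code of your own. Each camera call takes 0.05 s, during which the arm holds its last target.

## Working session

There is one attempt and no reset: what is moved stays moved. The work goes in short steps, Python scripts to look and compute and a shell command to move; the robot and the scene stay as the last step left them, time stands still between calls to the robot, and variables do not carry over. Pictures are saved under pics/ and viewed, and the job is handed in when it is done.

```bash
mkdir -p pics; ls; python3 - <<'E'
from plant import readout, imaging
import cv2,numpy as np
s=readout.read_state();print(s['time'],s['ee_pos'],np.round(s['tool_rot'],3),s['opening'],s['q'])
for n in ['scene','top','wrist']:
    p,d=imaging.read_camera(n);np.savez('pics/%s0.npz'%n,p=p,d=d)
    cv2.imwrite('pics/%s0.png'%n,p[:,:,::-1]);print(n,imaging.camera_model(n))
E
```

```text
pics
0.0 [ 0.15050068 -0.63208248  0.4037574 ] [[ 0.973  0.232 -0.001]
 [ 0.232 -0.973  0.002]
 [-0.    -0.002 -1.   ]] 0.09182614939168732 [ 1.29397749  0.46835939 -0.01161158  1.60360965  0.006018    1.07139847
 -0.05630047]
scene {'K': array([[374.09445299,   0.        , 258.45807509],
       [  0.        , 374.09445299, 193.44948264],
       [  0.        ,   0.        ,   1.        ]]), 'T': array([[-2.52286440e-02, -7.87385962e-01,  6.15943880e-01,
         1.03665555e+00],
       [ 9.99681236e-01, -2.04688479e-02,  1.47801103e-02,
         4.42636929e-03],
       [ 9.70010211e-04,  6.16120421e-01,  7.87651373e-01,
         7.18403394e-01],
       [ 0.00000000e+00,  0.00000000e+00,  0.00000000e+00,
         1.00000000e+00]])}
top {'K': array([[436.45733655,   0.        , 254.9407528 ],
       [  0.        , 436.45733655, 192.49180874],
       [  0.        ,   0.        ,   1.        ]]), 'T': array([[-0.02639418,  0.99680159, -0.07543164,  0.45002761],
       [-0.99920441, -0.02856398, -0.02783239, -0.01862131],
       [-0.029898  ,  0.07463702,  0.99676247,  1.11244116],
       [ 0.        ,  0.        ,  0.        ,  1.        ]])}
wrist {'K': array([[297.31863964,   0.        , 256.5228309 ],
       [  0.        , 297.31863964, 192.2383712 ],
       [  0.        ,   0.        ,   1.        ]]), 'hand_eye': array([[-3.73790666e-04,  9.57371307e-01,  2.88859898e-01,
         8.21436800e-02],
       [ 9.99999484e-01,  6.30730918e-04, -7.96417957e-04,
        -1.31255384e-03],
       [-9.44660569e-04,  2.88859451e-01, -9.57371049e-01,
         2.03835045e-02],
       [ 0.00000000e+00,  0.00000000e+00,  0.00000000e+00,
         1.00000000e+00]])}
```

View pics/scene0.png

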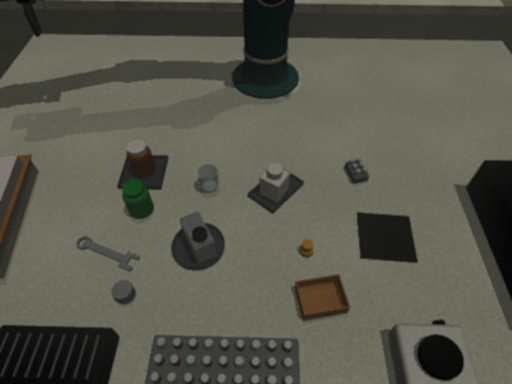

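View pics/top0.png

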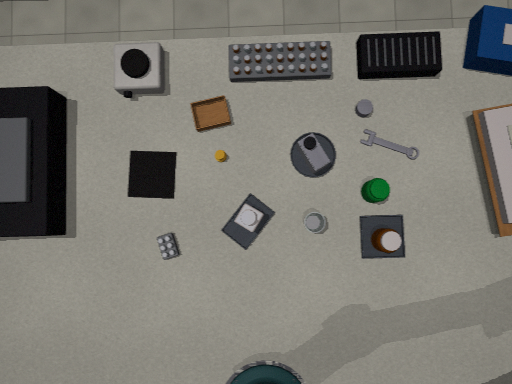

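The top view shows the amber jar with white cap at (387,239), in the square tray at (382,237). The white bottle at (249,217) is in the oblong tray at (248,221), and the metal can at (316,150) is in the round tray at (313,155). The mat is at (152,175). Lookalikes are the green jar at (376,190), the brown tray at (211,113) and the grey knob at (364,108). The beaker (314,221) and the brass fitting (221,156) are to be left alone. Next I'll measure.

```bash
cat > h.py <<'E'
import numpy as np,cv2
from plant import readout, imaging
def cloud(n,d):
    m=imaging.camera_model(n);K=m['K'];T=m['T']
    v,u=np.mgrid[:d.shape[0],:d.shape[1]]
    c=np.stack([(u-K[0,2])/K[0,0]*d,-(v-K[1,2])/K[1,1]*d,-d],-1)
    return c@T[:3,:3].T+T[:3,3]
def ray(n,u,v,z):
    m=imaging.camera_model(n);K=m['K'];T=m['T']
    r=T[:3,:3]@np.array([(u-K[0,2])/K[0,0],-(v-K[1,2])/K[1,1],-1]);o=T[:3,3]
    return o+r*(z-o[2])/r[2]
def grid(n,d,p,x0,x1,y0,y1,s=0.001):
    pass
E
python3 - <<'E'
from h import *
P={}
for n in ['top','scene']:
    f=np.load('pics/%s0.npz'%n);p,d=f['p'],f['d'];w=cloud(n,d);z=w[...,2]
    print(n,'zero depth',(d==0).mean(),'table z',np.median(z[(abs(w[...,1])<.4)&(w[...,0]>.3)&(w[...,0]<.8)]))
    m=((z>.03)&(z<.2)&(w[...,0]>.25)&(w[...,0]<.85)&(abs(w[...,1])<.5)).astype(np.uint8)
    k,l,st,c=cv2.connectedComponentsWithStats(m)
    for i in range(1,k):
        if st[i,4]<30: continue
        q=w[l==i]; print(np.round(c[i]),st[i,4],'min',q.min(0).round(3),'max',q.max(0).round(3),'mean',q.mean(0).round(3))
E
python3 -c "
import cv2;p=cv2.imread('pics/top0.png')[100:275,115:425];cv2.imwrite('pics/crop0.png',cv2.resize(p,None,fx=2.5,fy=2.5,interpolation=3))"
```

```text
top zero depth 0.00390625 table z 0.0009539103761226908
[400.  67.] 1190 min [ 0.818 -0.458  0.03 ] max [ 0.85  -0.258  0.056] mean [ 0.833 -0.355  0.048]
[279.  70.] 723 min [ 0.824 -0.187  0.03 ] max [0.85  0.07  0.056] mean [ 0.838 -0.058  0.039]
[137.  79.] 1216 min [0.787 0.241 0.03 ] max [0.85  0.361 0.081] mean [0.822 0.299 0.056]
[363. 107.] 90 min [ 0.721 -0.287  0.03 ] max [ 0.756 -0.249  0.036] mean [ 0.738 -0.265  0.032]
[312. 153.] 713 min [ 0.578 -0.17   0.031] max [ 0.67  -0.094  0.093] mean [ 0.621 -0.13   0.071]
[219. 154.] 66 min [0.619 0.089 0.03 ] max [0.641 0.109 0.037] mean [0.631 0.099 0.033]
[376. 190.] 518 min [ 0.5   -0.309  0.03 ] max [ 0.556 -0.253  0.089] mean [ 0.527 -0.276  0.075]
[248. 217.] 507 min [ 0.437 -0.005  0.031] max [0.505 0.063 0.095] mean [0.47  0.028 0.075]
[316. 222.] 142 min [ 0.431 -0.154  0.03 ] max [ 0.479 -0.105  0.062] mean [ 0.455 -0.134  0.052]
[386. 240.] 550 min [ 0.379 -0.325  0.03 ] max [ 0.436 -0.272  0.094] mean [ 0.408 -0.294  0.078]
scene zero depth 0.0039011637369791665 table z 0.0007482463198005274
[139. 156.] 658 min [ 
[... 848 characters left out ...]
ax [ 0.672 -0.095  0.091] mean [ 0.637 -0.129  0.068]
[504. 226.] 35 min [0.592 0.499 0.055] max [0.616 0.5   0.089] mean [0.603 0.5   0.07 ]
[499. 240.] 43 min [0.598 0.498 0.03 ] max [0.634 0.5   0.058] mean [0.618 0.499 0.042]
[307. 244.] 94 min [0.62  0.087 0.03 ] max [0.644 0.11  0.035] mean [0.632 0.098 0.032]
[121. 289.] 221 min [ 0.723 -0.288  0.03 ] max [ 0.76  -0.25   0.034] mean [ 0.741 -0.269  0.031]
[428. 337.] 1897 min [0.789 0.239 0.03 ] max [0.85  0.359 0.079] mean [0.826 0.293 0.058]
[ 57. 334.] 1860 min [ 0.82  -0.457  0.031] max [ 0.85  -0.258  0.056] mean [ 0.836 -0.353  0.051]
[224. 343.] 1507 min [ 0.827 -0.189  0.03 ] max [0.85  0.068 0.053] mean [ 0.841 -0.061  0.039]
```

View pics/crop0.png

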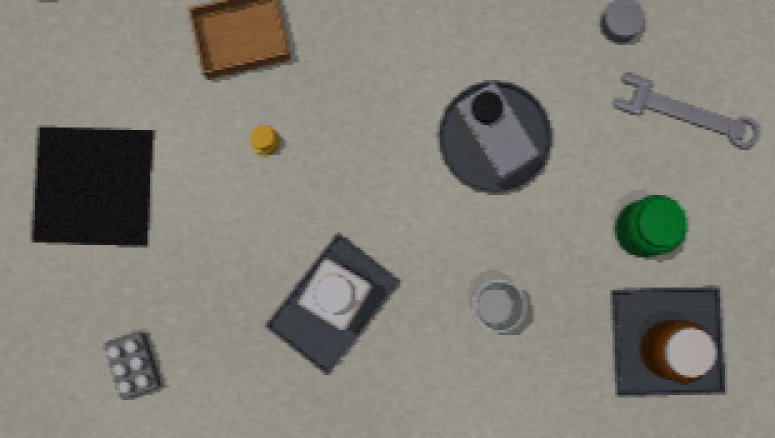

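The crop confirms the choice: amber jar with white cap in the square tray, and the green jar is the decoy. Now I'll fit the poses.

```bash
cat > fit.py <<'E'
from h import *
def fit(tag,boxes):
    W=[];
    for n in ['top','scene']:
        f=np.load('pics/%s%s.npz'%(n,tag));W.append(cloud(n,f['d']))
    for nm,(cx,cy,r,z0,z1) in boxes.items():
        for i,n in enumerate(['top','scene']):
            w=W[i];m=(abs(w[...,0]-cx)<r)&(abs(w[...,1]-cy)<r)&(w[...,2]>z0)&(w[...,2]<z1)
            q=w[m][:,:2].astype(np.float32)
            if len(q)<8: print(nm,n,'few');continue
            (c,s,a)=cv2.minAreaRect(q*1000);print(nm,n,len(q),'c',np.round(c,1),'size',np.round(s,1),'ang',round(a,1),'z',np.round(np.median(w[m][:,2]),4))
def trays(tag):
    n='top';f=np.load('pics/%s%s.npz'%(n,tag));p,d=f['p'],f['d'];w=cloud(n,d)
    hsv=cv2.cvtColor(p,cv2.COLOR_RGB2HSV)
    return p,w,hsv
E
python3 - <<'E'
from fit import *
fit('0',{'can':(.621,-.13,.07,.05,.069),'canbody':(.621,-.13,.07,.03,.069),'cap':(.64,-.12,.05,.075,.1),'bottle':(.475,.028,.05,.052,.068),'bottlecap':(.475,.028,.05,.075,.1),'jarcap':(.408,-.295,.05,.075,.1),'jar':(.408,-.295,.05,.03,.1),
'green':(.53,-.28,.05,.03,.1),'beaker':(.455,-.13,.05,.03,.1)})
p,w,hsv=trays('0')
g=p.max(2)
# tray pixels: dark-ish
for nm,(x0,x1,y0,y1),z in [('mat',(120,185,140,208),.004),('round',(285,342,128,182),.012),('square',(354,412,210,264),.012),('oblong',(215,280,188,254),.012)]:
    sub=g[y0:y1,x0:x1]; t=95 if nm!='mat' else 60
    m=(sub<t).astype(np.uint8); 
    v,u=np.nonzero(m); pts=np.array([ray('top',a+x0,b+y0,z)[:2] for a,b in zip(u,v)],np.float32)*1000
    print(nm,m.sum(),sub.max(),np.percentile(sub,[5,25,50,75]))
    hull=cv2.convexHull(pts)
    print(cv2.minAreaRect(hull),cv2.minEnclosingCircle(pts))
E
```

```text
can top 148 c [ 624.1 -132.5] size [83.3 44.9] ang 29.4 z 0.0668
can scene 197 c [ 626.7 -132.7] size [82.1 44.3] ang 29.5 z 0.0639
canbody top 196 c [ 624.1 -132.4] size [83.4 44.9] ang 29.4 z 0.0648
canbody scene 329 c [ 627.2 -132.4] size [83.3 44.3] ang 29.5 z 0.0545
cap top 146 c [ 624.6 -130.5] size [77.7 32.8] ang 21.4 z 0.0873
cap scene 194 c [ 645.1 -122.6] size [28.8 29.4] ang 55.1 z 0.0881
bottle top 176 c [470.2  28.9] size [53.7 54. ] ang 57.5 z 0.0663
bottle scene 240 c [472.6  27.6] size [53.5 54.3] ang 57.2 z 0.065
bottlecap top 182 c [469.8  28.4] size [33.3 34.8] ang 43.2 z 0.0885
bottlecap scene 197 c [472.1  27.2] size [35.6 33.5] ang 31.3 z 0.0878
jarcap top 337 c [ 407.3 -300. ] size [44.3 45.8] ang 1.8 z 0.0883
jarcap scene 276 c [ 409.3 -302.4] size [45.5 43.7] ang 54.4 z 0.0878
jar top 550 c [ 407.5 -297.8] size [51.4 56.5] ang 75.8 z 0.0861
jar scene 658 c [ 412.3 -299.3] size [50.9 52. ] ang 76.3 z 0.0713
green top 518 c [ 528.  -279.5] size [56.2 52.5] ang 20.7 z 0.0825
green scene 744 c [ 532.7 -280.7] size [51.3 55.8] ang 58.2 z 0.0694
beaker top 142 c [ 454.8 -129.2] size [48.4 48. ] ang 88.6 z 0.0559
beaker scene 354 c [ 456.  -130.4] size [50.7 50.5] ang 60.1 z 0.0479
mat 2109 159 [ 17.  21. 116. 148.]
((589.2328491210938, 277.0444030761719), (118.99823760986328, 119.4572525024414), 86.78817749023438) ((589.3831787109375, 277.2379455566406), 82.55554962158203)Traceback (most recent call last):
  File "<stdin>", line 10, in <module>
  File "h.py", line 9, in ray
    m=imaging.camera_model(n);K=m['K'];T=m['T']
ValueError: time passes only in moves, steps and waits
```

```bash
python3 - <<'E'
from plant import imaging
import pickle
pickle.dump({n:imaging.camera_model(n) for n in ['top','scene','wrist']},open('cam.pkl','wb'))
E
sed -i 's/imaging.camera_model(n)/CAM[n]/; s/^from plant.*/import pickle\nCAM=pickle.load(open("cam.pkl","rb"))/' h.py
python3 - <<'E'
from fit import *
for cam,zs in [('top',[('mat',(120,185,140,208),.004),('round',(285,342,128,182),.012),('square',(354,412,210,264),.012),('oblong',(215,280,188,254),.012)]),
 ('scene',[('mat',(345,425,200,270),.004),('round',(165,232,215,275),.012),('square',(112,172,150,192),.012),('oblong',(245,306,165,213),.012)])]:
  f=np.load('pics/%s0.npz'%cam);p=f['p'];g=p.max(2);w=cloud(cam,f['d'])
  for nm,(x0,x1,y0,y1),z in zs:
    sub=g[y0:y1,x0:x1]; t=85 if nm!='mat' else 60
    m=((sub<t)&(w[y0:y1,x0:x1,2]<.022)).astype(np.uint8)
    k,l,st,_=cv2.connectedComponentsWithStats(m,connectivity=4);i=1+st[1:,4].argmax()
    v,u=np.nonzero(l==i); pts=np.array([ray(cam,a+x0,b+y0,z)[:2] for a,b in zip(u,v)],np.float32)*1000
    r=cv2.minAreaRect(pts);c=cv2.minEnclosingCircle(pts)
    print(cam,nm,len(pts),np.round(r[0],1),np.round(r[1],1),round(r[2],1),'circ',np.round(c[0],1),round(c[1],1))
E
```

```text
top mat 2103 [589.2 277. ] [119.  119.5] 86.8 circ [589.4 277.2] 82.6
top round 843 [ 625.3 -136.9] [113.1 111.9] 42.9 circ [ 625.7 -137.2] 58.1
top square 1256 [ 415.7 -300.9] [105.8 106.9] 0.2 circ [ 415.9 -301.1] 72.7
top oblong 994 [461.6  31.7] [ 80.8 119.5] 50.5 circ [460.9  31.4] 69.5
scene mat 2447 [591.1 276.3] [119.2 119.3] 86.2 circ [590.4 276. ] 81.9
scene round 1231 [ 632.7 -135.6] [112.3 115.9] 15.8 circ [ 629.4 -137.3] 60.0
scene square 927 [ 421.4 -301.1] [119.1 112.3] 0.7 circ [ 419.6 -302.6] 79.6
scene oblong 808 [465.1  29.7] [ 92.4 128. ] 49.9 circ [467.6  31.9] 72.4
```

```bash
cat > go.py <<'E'
import sys,numpy as np
from plant import readout
# go.py x y z psi : first turn (in place), then shift in the final tool frame. mm, deg
s=readout.read_state();R=s['tool_rot'];p=s['ee_pos']*1000
psi=np.degrees(np.arctan2(R[1,0],R[0,0]))
a=[float(v) for v in sys.argv[1:]]
print('t',round(s['time'],2),'tcp',p.round(1),'psi',psi.round(2),'tilt z',R[:,2].round(4),'open',round(s['opening']*1000,1),'F',np.round(s['force'],1))
if a:
    x,y,z,ps=a; dt=(psi-ps+180)%360-180; c,t=np.cos(np.radians(ps)),np.sin(np.radians(ps))
    d=np.array([x,y])-p[:2]
    print('turn units',round(dt/5,2),'shift units x %.2f y %.2f z %.2f'%((d@[c,t])/30,(d@[t,-c])/30,(p[2]-z)/30))
E
python3 go.py 471.4 28.2 320 57.4
```

```text
t 0.15 tcp [ 150.5 -632.1  403.9] psi 13.39 tilt z [-4.0e-04  1.3e-03 -1.0e+00] open 91.6 F [-0.1  0.6 -0.1]
turn units -8.8 shift units x 24.31 y -2.85 z 2.80
```

```bash
python3 -m pendant '[91,0,0,0.3,-1, 91,0,0,0.3,-1, 91,0,0,0.3,-1, 91,0,0,0.3,-1, 91,0,0,0.3,-1]' 40
python3 -m pendant '[91,0,0,0.3,-1, 91,0,0,0.3,-1, 91,0,0,0.3,-1, 91,0,0,0.3,-0.8, 91,0,0,0,0]'
python3 go.py 471.4 28.2 320 57.4
```

```text
time: 0.57
ee_pos: [0.1506, -0.6322, 0.3589]
tool_rot: [[0.781, 0.624, -0.0], [0.624, -0.781, 0.001], [0.0, -0.001, -1.0]]
force: [0.5, -0.1, 0.6]
opening: 0.0911
time: 0.98
ee_pos: [0.1501, -0.6317, 0.3214]
tool_rot: [[0.538, 0.843, -0.001], [0.843, -0.538, 0.004], [0.003, -0.003, -1.0]]
force: [-0.5, -0.3, -0.8]
opening: 0.0907
t 0.98 tcp [ 150.1 -631.7  321.4] psi 57.48 tilt z [-9.0e-04  3.9e-03 -1.0e+00] open 90.7 F [-0.5 -0.3 -0.8]
turn units 0.02 shift units x 24.30 y -2.83 z 0.05
```

```bash
for i in 1; do
python3 -m pendant '[91,0.97,-0.11,0,0, 91,0.97,-0.11,0,0, 91,0.97,-0.11,0,0, 91,0.97,-0.11,0,0, 91,0.97,-0.11,0,0]' | head -2
python3 -m pendant '[91,0.97,-0.11,0,0, 91,0.97,-0.11,0,0, 91,0.97,-0.11,0,0, 91,0.97,-0.11,0,0, 91,0.97,-0.11,0,0]' | head -2
python3 -m pendant '[91,0.97,-0.11,0,0, 91,0.97,-0.11,0,0, 91,0.97,-0.11,0,0, 91,0.97,-0.11,0,0, 91,0.97,-0.11,0,0]' | head -2
python3 -m pendant '[91,0.97,-0.11,0,0, 91,0.97,-0.11,0,0, 91,0.97,-0.11,0,0, 91,0.97,-0.11,0,0, 91,0.97,-0.11,0,0]' | head -2
python3 -m pendant '[91,0.9,-0.1,0,0, 91,0.9,-0.1,0,0, 91,0.7,-0.1,0,0, 91,0.4,-0.1,0,0, 91,0,0,0,0]' | head -2
done; python3 go.py 471.4 28.2 213 57.4
```

```text
time: 1.4
ee_pos: [0.2155, -0.4997, 0.3241]
time: 1.82
ee_pos: [0.28, -0.3682, 0.3242]
time: 2.23
ee_pos: [0.3446, -0.2367, 0.3243]
time: 2.65
ee_pos: [0.4091, -0.1052, 0.3243]
time: 3.07
ee_pos: [0.4463, -0.0241, 0.3242]
t 3.07 tcp [446.3 -24.1 324.2] psi 57.54 tilt z [ 0.0015  0.0011 -1.    ] open 91.0 F [ 0.5  0.3 -0.1]
turn units 0.03 shift units x 1.92 y -0.23 z 3.71
```

```bash

python3 -m pendant '[91,0.8,-0.1,0.3,0, 91,0.7,-0.1,0.3,0, 91,0.42,-0.03,0.4,0, 91,0,0,0,0]' | head -2
python3 - <<'E'
from plant import imaging;import cv2
cv2.imwrite('pics/w1.png',imaging.read_camera('wrist')[0][:,:,::-1])
E
python3 go.py 471.4 28.2 213 57.4
```

```text
time: 3.4
ee_pos: [0.4707, 0.0266, 0.2925]
t 3.45 tcp [470.3  25.4 293. ] psi 57.4 tilt z [-2.2e-03 -1.0e-04 -1.0e+00] open 90.8 F [-0.6 -0.4  0.8]
turn units 0.0 shift units x 0.10 y -0.02 z 2.67
```

View pics/w1.png

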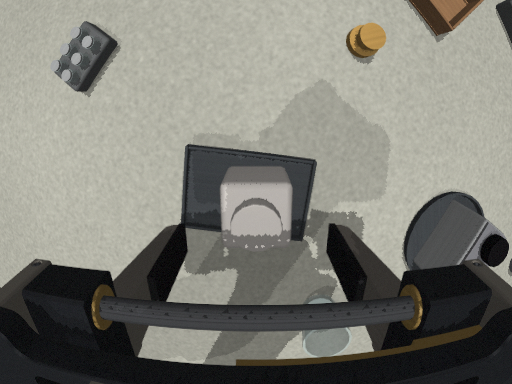

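The bottle sits at col 256, between fingers at cols 180 and 335, so it is centred. Descending.

```bash

python3 -m pendant '[91,0.06,0,0.6,0, 91,0,0,0.6,0, 91,0,0,0.6,0, 91,0,0,0.6,0, 91,0,0,0.27,0]' | head -2
python3 -m pendant '[50,0,0,0,0, 50,0,0,0,0, 50,0,0,0,0, 50,0,0,0,0, 50,0,0,0,0]' 35
python3 go.py 590 277 320 57.4
```

```text
time: 3.87
ee_pos: [0.4708, 0.025, 0.2125]
time: 4.28
ee_pos: [0.4719, 0.0269, 0.2145]
tool_rot: [[0.539, 0.842, 0.002], [0.842, -0.539, -0.0], [0.001, 0.002, -1.0]]
force: [0.5, -0.6, -0.0]
opening: 0.0598
t 4.28 tcp [471.9  26.9 214.5] psi 57.37 tilt z [ 1.7e-03 -1.0e-04 -1.0e+00] open 59.8 F [ 0.5 -0.6 -0. ]
turn units -0.01 shift units x 9.14 y -1.18 z -3.52
```

```bash

python3 -m pendant '[40,0,0,0,0, 40,0,0,0,0, 40,0,0,0,0, 40,0,0,-0.3,0, 40,0,0,-0.6,0]' | tail -2
python3 -m pendant '[40,0,0,-0.8,0, 40,0,0,-0.6,0, 40,0,0,0,0, 40,0.3,0,0,0, 40,0.6,-0.1,0,0]' | tail -2
python3 -m pendant '[40,0.8,-0.1,0,0, 40,0.8,-0.1,0,0, 40,0.8,-0.1,0,0, 40,0.8,-0.1,0,0, 40,0.8,-0.1,0,0]' | tail -1
python3 -m pendant '[40,0.8,-0.1,0,0, 40,0.8,-0.1,0,0, 40,0.8,-0.1,0,0, 40,0.8,-0.1,0,0, 40,0.6,-0.1,0,0]' | tail -1
python3 -m pendant '[40,0.3,-0.1,0,0, 40,0.1,-0.05,0,0, 40,0,0,0,0]' | tail -1
python3 go.py 590 277 214 57.4
```

```text
force: [0.5, -0.5, -2.5]
opening: 0.0542
force: [-0.7, -0.4, -1.7]
opening: 0.054
opening: 0.0535
opening: 0.054
opening: 0.054
t 6.2 tcp [586.3 277.9 281.1] psi 57.48 tilt z [-2.3e-03 -8.0e-04 -1.0e+00] open 54.0 F [ 0.1 -0.9 -3. ]
turn units 0.02 shift units x 0.04 y 0.12 z 2.24
```

```bash

python3 -m pendant '[40,0.04,0.1,0.6,0, 40,0,0,0.6,0, 40,0,0,0.5,0, 40,0,0,0.3,0, 40,0,0,0.15,0]' | grep -E 'pos|force'
python3 -m pendant '[40,0,0,0.05,0, 40,0,0,0.03,0, 40,0,0,0,0]' | grep -E 'pos|force'
```

```text
ee_pos: [0.5897, 0.2754, 0.2161]
force: [1.0, 0.8, -2.8]
ee_pos: [0.5905, 0.2767, 0.2163]
force: [-1.1, 0.5, -2.8]
```

```bash

python3 -m pendant '[40,0,0,0.05,0, 40,0,0,0.03,0, 40,0,0,0,0]' | grep -E 'pos|force'
```

```text
ee_pos: [0.5906, 0.2768, 0.2143]
force: [0.2, 1.2, 1.6]
```

Contact registered. Releasing the bottle.

```bash

python3 -m pendant '[75,0,0,0,0, 75,0,0,0,0, 75,0,0,0,0, 75,0,0,0,0, 75,0,0,0,0]' | grep -E 'pos|force|open'
python3 -m pendant '[80,0,0,-0.4,0, 80,0,0,-0.8,0, 80,0,0,-0.9,0, 80,0,0,-0.9,0, 80,0,0,-0.5,0]' | grep -E 'pos|force|open'
python3 go.py 625.5 -132.5 305 29.5
```

```text
ee_pos: [0.5903, 0.2766, 0.2132]
force: [-0.6, -0.9, -0.7]
opening: 0.075
ee_pos: [0.5908, 0.2772, 0.3225]
force: [0.8, 1.0, 0.3]
opening: 0.0797
t 7.95 tcp [590.8 277.2 322.5] psi 57.4 tilt z [ 0.004   0.0021 -1.    ] open 79.7 F [0.8 1.  0.3]
turn units 5.58 shift units x -5.72 y 12.46 z 0.58
```

```bash

python3 -m pendant '[85,0,0,0.1,0.9, 85,0,0,0.1,0.9, 85,0,0,0.1,0.9, 85,0,0,0.1,0.9, 85,0,0,0.1,0.9]' | grep -E 'pos'
python3 -m pendant '[85,0,0,0,0.9, 85,0,0,0,0.18, 85,-0.3,0.6,0,0, 85,-0.42,0.96,0,0, 85,-0.42,0.96,0,0]' | grep -E 'pos'
python3 -m pendant '[85,-0.44,0.96,0,0, 85,-0.44,0.96,0,0, 85,-0.44,0.96,0,0, 85,-0.44,0.96,0,0, 85,-0.44,0.96,0,0]' | grep -E 'pos'
python3 -m pendant '[85,-0.44,0.96,0,0, 85,-0.44,0.96,0,0, 85,-0.44,0.96,0,0, 85,-0.44,0.96,0,0, 85,-0.4,0.9,0,0]' | grep -E 'pos'
python3 -m pendant '[85,-0.2,0.3,0,0, 85,0,0.1,0,0, 85,0,0,0,0]' | grep -E 'pos'
python3 - <<'E'
from plant import imaging;import cv2
cv2.imwrite('pics/w2.png',imaging.read_camera('wrist')[0][:,:,::-1])
E
python3 go.py 625.5 -132.5 213 29.5
```

```text
ee_pos: [0.5902, 0.2767, 0.3042]
ee_pos: [0.5973, 0.1945, 0.304]
ee_pos: [0.6112, 0.0347, 0.3041]
ee_pos: [0.6247, -0.1215, 0.3041]
ee_pos: [0.6255, -0.1328, 0.3036]
t 9.92 tcp [ 625.6 -131.3  303.6] psi 29.6 tilt z [ 3.0e-04  1.3e-03 -1.0e+00] open 84.9 F [ 0.1  0.8 -0.2]
turn units 0.02 shift units x -0.02 y 0.03 z 3.02
```

View pics/w2.png

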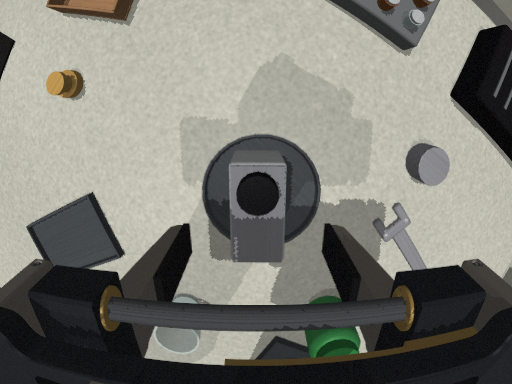

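The can at cols 231–286 is centred between the fingers (~185 and 330), square to the jaws. Descending and gripping.

```bash

python3 -m pendant '[85,0,0,0.7,0, 85,0,0,0.7,0, 85,0,0,0.7,0, 85,0,0,0.6,0, 85,0,0,0.3,0]' | grep -E 'pos|force'
python3 -m pendant '[30,0,0,0,0, 30,0,0,0,0, 30,0,0,0,0, 30,0,0,0,0, 30,0,0,0,0]' 35| grep -E 'pos|force|open'
python3 -m pendant '[30,0,0,0,0, 30,0,0,0,0, 30,0,0,0,0, 30,0,0,0,0, 30,0,0,0,0]' | grep -E 'pos|force|open'
python3 go.py 462.5 31 305 -39.5
```

```text
ee_pos: [0.6248, -0.1297, 0.2112]
force: [-0.8, 0.7, 0.3]
ee_pos: [0.6259, -0.1329, 0.2145]
force: [-0.1, -0.1, -0.0]
opening: 0.0536
ee_pos: [0.6257, -0.1331, 0.214]
force: [-1.4, -1.0, 5.9]
opening: 0.0441
t 11.17 tcp [ 625.7 -133.1  214. ] psi 29.48 tilt z [ 8.e-04 -3.e-04 -1.e+00] open 44.1 F [-1.4 -1.   5.9]
turn units 13.8 shift units x -7.68 y -0.76 z -3.03
```

```bash

python3 -m pendant '[30,0,0,-0.2,0, 30,0,0,-0.5,0, 30,0,0,-0.6,0, 30,0,0,-0.6,0.5, 30,0,0,-0.5,0.9]' | grep -E 'pos|force|open'
python3 -m pendant '[30,0,0,-0.2,1, 30,0,0,0,1, 30,0,0,0,1, 30,0,0,0,1, 30,0,0,0,1]' | grep -E 'open'
python3 -m pendant '[30,0,0,0,1, 30,0,0,0,1, 30,0,0,0,1, 30,0,0,0,1, 30,0,0,0,1]' | grep -E 'open'
python3 -m pendant '[30,0,0,0,1, 30,0,0,0,0.9, 30,0,0,0,0.5, 30,0,0,0,0]' | grep -E 'open'
python3 go.py 462.5 31 290 -39.5
```

```text
ee_pos: [0.6253, -0.133, 0.2868]
force: [-0.2, 0.3, -3.3]
opening: 0.0441
opening: 0.0438
opening: 0.044
opening: 0.0437
t 12.75 tcp [ 625.2 -132.6  291.6] psi -39.54 tilt z [-6.e-04  3.e-04 -1.e+00] open 43.7 F [-0.5 -0.8 -4.3]
turn units -0.01 shift units x -7.65 y -0.76 z 0.05
```

```bash

python3 -m pendant '[30,-0.3,0,0,0, 30,-0.6,-0.06,0,0, 30,-0.8,-0.1,0,0, 30,-0.8,-0.1,0,0, 30,-0.8,-0.1,0,0]' | grep -E 'open'
python3 -m pendant '[30,-0.8,-0.1,0,0, 30,-0.8,-0.1,0,0, 30,-0.8,-0.1,0,0, 30,-0.8,-0.1,0,0, 30,-0.6,0,0,0]' | grep -E 'open'
python3 -m pendant '[30,-0.4,0,0,0, 30,-0.15,0,0,0, 30,0,0,0.3,0, 30,0,0,0.5,0, 30,0,0,0.3,0]' | grep -E 'open'
python3 - <<'E'
from plant import imaging;import cv2,numpy as np
cv2.imwrite('pics/w3.png',imaging.read_camera('wrist')[0][:,:,::-1])
E
python3 go.py 462.5 31 216 -39.5
```

```text
opening: 0.0437
opening: 0.0441
opening: 0.0442
t 14.05 tcp [462.7  29.7 255.7] psi -39.57 tilt z [-3.e-03 -8.e-04 -1.e+00] open 43.7 F [-0.1  0.  -4.1]
turn units -0.01 shift units x -0.03 y -0.03 z 1.32
```

View pics/w3.png

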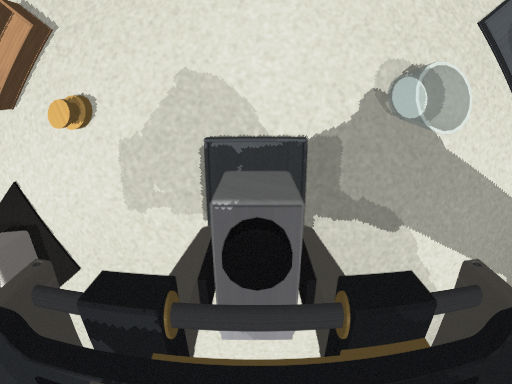

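The can (cols 212–302) is aligned and centred over the oblong tray (204–307). Lowering.

```bash

python3 -m pendant '[30,0,0,0.4,0, 30,0,0,0.5,0, 30,0,0,0.3,0, 30,0,0,0.1,0, 30,0,0,0,0]' | grep -E 'pos|force'
python3 -m pendant '[30,0,0,0.04,0, 30,0,0,0.03,0, 30,0,0,0,0]' | grep -E 'pos|force'
```

```text
ee_pos: [0.4628, 0.0303, 0.2184]
force: [0.4, 0.9, -4.0]
ee_pos: [0.4631, 0.0306, 0.2176]
force: [0.1, -0.5, -4.4]
```

```bash

python3 -m pendant '[30,0,0,0.04,0, 30,0,0,0.03,0, 30,0,0,0,0]' | grep -E 'pos|force'
python3 -m pendant '[30,0,0,0.03,0, 30,0,0,0.03,0, 30,0,0,0,0]' | grep -E 'pos|force'
```

```text
ee_pos: [0.4629, 0.0306, 0.2151]
force: [-1.1, -0.3, -3.1]
ee_pos: [0.463, 0.0307, 0.2139]
force: [-1.2, 0.1, 6.0]
```

Contact. Release, raise, and plan the jar.

```bash

python3 -m pendant '[65,0,0,0,0, 65,0,0,0,0, 65,0,0,0,0, 65,0,0,0,0, 65,0,0,0,0]' | grep -E 'pos|force|open'
python3 -m pendant '[80,0,0,-0.4,0, 80,0,0,-0.8,0, 80,0,0,-0.9,0, 80,0,0,-0.8,0, 80,0,0,-0.4,0]' | grep -E 'pos|force|open'
python3 go.py 408.3 -301.2 305 0
```

```text
ee_pos: [0.463, 0.0306, 0.2133]
force: [-0.1, -0.7, 0.3]
opening: 0.0648
ee_pos: [0.4635, 0.0307, 0.3148]
force: [0.0, -0.1, -0.7]
opening: 0.0801
t 16.05 tcp [463.5  30.7 314.8] psi -39.51 tilt z [ 3.6e-03  4.0e-04 -1.0e+00] open 80.1 F [ 0.  -0.1 -0.7]
turn units -7.9 shift units x -1.84 y 11.06 z 0.33
```

```bash

python3 -m pendant '[88,0,0,0.1,-1, 88,0,0,0.1,-1, 88,0,0,0.1,-1, 88,0,0,0,-1, 88,0,0,0,-1]' | grep -E 'pos'
python3 -m pendant '[88,0,0,0,-1, 88,0,0,0,-1, 88,0,0,0,-0.9, 88,-0.1,0.5,0,0, 88,-0.15,0.96,0,0]' | grep -E 'pos'
python3 -m pendant '[88,-0.16,0.96,0,0, 88,-0.16,0.96,0,0, 88,-0.16,0.96,0,0, 88,-0.16,0.96,0,0, 88,-0.16,0.96,0,0]' | grep -E 'pos'
python3 -m pendant '[88,-0.16,0.96,0,0, 88,-0.16,0.96,0,0, 88,-0.16,0.96,0,0, 88,-0.16,0.96,0,0, 88,-0.15,0.8,0,0]' | grep -E 'pos'
python3 -m pendant '[88,0,0.16,0,0, 88,0,0,0,0]' | grep -E 'pos'
python3 - <<'E'
from plant import imaging;import cv2
cv2.imwrite('pics/w4.png',imaging.read_camera('wrist')[0][:,:,::-1])
E
python3 go.py 408.3 -301.2 213 0
```

```text
ee_pos: [0.4628, 0.0306, 0.3031]
ee_pos: [0.4557, -0.011, 0.3033]
ee_pos: [0.4309, -0.1585, 0.3033]
ee_pos: [0.4069, -0.2985, 0.3033]
ee_pos: [0.4071, -0.3028, 0.3031]
t 17.93 tcp [ 407.5 -301.2  303. ] psi -0.07 tilt z [-4.e-04  6.e-04 -1.e+00] open 87.8 F [0.2 0.4 0.2]
turn units -0.01 shift units x 0.03 y 0.00 z 3.00
```

View pics/w4.png

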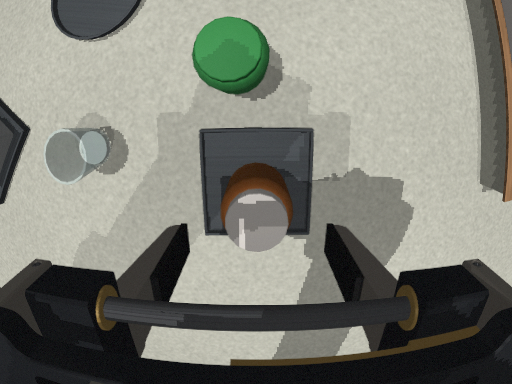

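The amber jar with white cap at (257,215) is centred between the fingers, and the green decoy is well clear at (230,55). Gripping.

```bash

python3 -m pendant '[88,0.03,0,0.7,0, 88,0,0,0.7,0, 88,0,0,0.7,0, 88,0,0,0.6,0, 88,0,0,0.28,0]' | grep -E 'pos|force'
python3 -m pendant '[45,0,0,0,0, 45,0,0,0,0, 45,0,0,0,0, 45,0,0,0,0, 45,0,0,0,0]' 35| grep -E 'pos|force|open'
python3 -m pendant '[45,0,0,0,0, 45,0,0,0,0, 45,0,0,0,0, 45,0,0,-0.2,0, 45,0,0,-0.5,0]' | grep -E 'pos|force|open'
python3 -m pendant '[45,0,0,-0.7,0, 45,0,0,-0.8,0, 45,0,0,-0.8,0, 45,0,0,-0.4,0, 45,0,0,0,0]' | grep -E 'pos|force|open'
python3 go.py 627 -137 305 0
```

```text
ee_pos: [0.4085, -0.2988, 0.2119]
force: [-0.4, 0.1, -0.5]
ee_pos: [0.409, -0.3016, 0.215]
force: [0.1, 0.4, 1.0]
opening: 0.057
ee_pos: [0.4075, -0.3004, 0.2336]
force: [0.1, 1.1, -3.9]
opening: 0.0573
ee_pos: [0.4089, -0.3014, 0.3185]
force: [-0.2, -0.1, -2.7]
opening: 0.0572
t 19.6 tcp [ 408.9 -301.4  318.5] psi -0.02 tilt z [ 0.0038 -0.0025 -1.    ] open 57.2 F [-0.2 -0.1 -2.7]
turn units -0.0 shift units x 7.27 y -5.48 z 0.45
```

```bash

python3 -m pendant '[45,0.2,-0.4,0,0, 45,0.4,-0.6,0,0, 45,0.6,-0.6,0,0, 45,0.7,-0.6,0,0, 45,0.7,-0.6,0,0]' | grep -E 'open'
python3 -m pendant '[45,0.7,-0.6,0,0, 45,0.7,-0.6,0,0, 45,0.7,-0.6,0,0, 45,0.7,-0.4,0,0, 45,0.7,-0.3,0,0]' | grep -E 'open'
python3 -m pendant '[45,0.6,-0.18,0,0, 45,0.4,0,0,0, 45,0.17,0,0,0, 45,0,0,0,0, 45,0,0,0,0]' | grep -E 'open'
python3 - <<'E'
from plant import imaging;import cv2,numpy as np
for n in ['top','scene']:
    p,d=imaging.read_camera(n);np.savez('pics/%s1.npz'%n,p=p,d=d);cv2.imwrite('pics/%s1.png'%n,p[:,:,::-1])
cv2.imwrite('pics/w5.png',imaging.read_camera('wrist')[0][:,:,::-1])
E
python3 go.py 627 -137 305 0
python3 - <<'E'
from fit import *
fit('1',{'can':(.463,.031,.06,.052,.069),'bottle':(.59,.277,.05,.052,.068),'jarbody':(.627,-.137,.05,.10,.155),'green':(.53,-.28,.05,.03,.1),'beaker':(.455,-.13,.05,.03,.1)})
E
```

```text
opening: 0.0571
opening: 0.0571
opening: 0.057
t 21.0 tcp [ 625.7 -137.3  315.6] psi -0.06 tilt z [-1.2e-03 -1.0e-04 -1.0e+00] open 57.1 F [ 0.3  0.4 -3.3]
turn units -0.01 shift units x 0.04 y -0.01 z 0.35
can top 112 c [461.8  33.5] size [44.2 83.8] ang 50.5 z 0.0675
can scene 204 c [477.5  39.2] size [40.5 91.7] ang 25.8 z 0.0628
bottle top 188 c [589.9 276.6] size [54.8 53.7] ang 57.7 z 0.0659
bottle scene 284 c [592.  275.5] size [53.7 54.5] ang 58.3 z 0.0657
jarbody top 46 c [ 601.3 -118.4] size [28.1  3.9] ang 51.0 z 0.1279
jarbody scene 538 c [ 640.9 -135.7] size [25.1 85.6] ang 3.6 z 0.135
green top 77 c [ 529.8 -299.7] size [40.5 17.5] ang 11.2 z 0.0844
green scene 460 c [ 541.3 -279. ] size [36.6 57.5] ang 20.1 z 0.0612
beaker top 66 c [ 455.1 -120.6] size [31.1 48.1] ang 87.4 z 0.0569
beaker scene few
```

View pics/scene1.png

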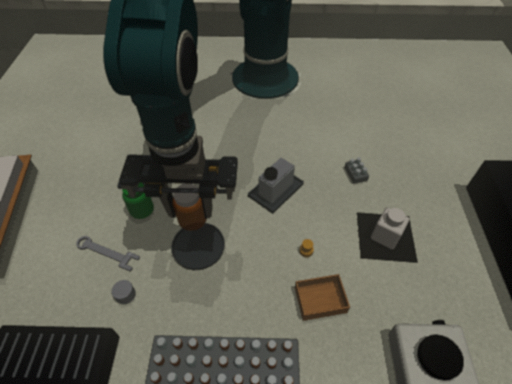

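View pics/w5.png

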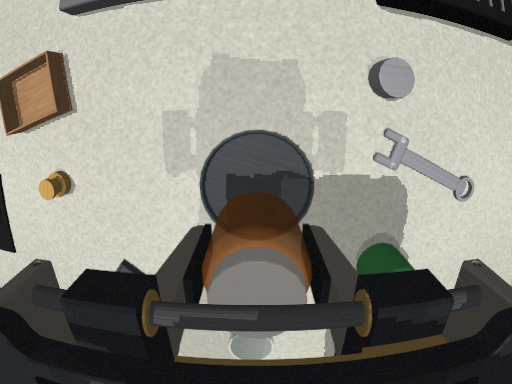

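```bash
python3 - <<'E'
from fit import *
from scipy.optimize import least_squares
f=np.load('pics/scene1.npz');p=f['p'];w=cloud('scene',f['d'])
m=(abs(w[...,0]-.64)<.04)&(abs(w[...,1]+.137)<.024)&(w[...,2]>.115)&(w[...,2]<.155)
q=w[m][:,:2]*1000;print(m.sum(),q.min(0),q.max(0))
r=least_squares(lambda a:np.hypot(q[:,0]-a[0],q[:,1]-a[1])-29,[627,-137],loss='soft_l1');print(r.x,np.abs(r.fun).mean())
x0,x1,y0,y1=165,232,222,275
sub=p.max(2)[y0:y1,x0:x1];m=((sub<85)&(w[y0:y1,x0:x1,2]<.022)).astype(np.uint8)
k,l,st,_=cv2.connectedComponentsWithStats(m,connectivity=4);l=(l==1+st[1:,4].argmax()).astype(np.uint8)
pts=[]
for v in range(8,l.shape[0]):
    u=np.nonzero(l[v])[0]
    if len(u): pts+= [ray('scene',u[0]+x0-.5,v+y0,.012)[:2]*1000,ray('scene',u[-1]+x0+.5,v+y0,.012)[:2]*1000]
pts=np.array(pts)
r=least_squares(lambda a:np.hypot(pts[:,0]-a[0],pts[:,1]-a[1])-a[2],[627,-137,58],loss='soft_l1');print(r.x,np.abs(r.fun).mean())
E
```

```text
291 [ 638.36956397 -160.666681  ] [ 653.41245364 -113.01941605]
[ 622.49670751 -136.91943578] 0.4759185752661142
[ 624.80276322 -141.34234489   62.6686741 ] 4.149213946916435
```

```bash
python3 - <<'E'
from fit import *
from scipy.optimize import least_squares
for tag,cx,cy,zs in [('0',.418,-.3015,[(.015,.03),(.03,.045),(.045,.06)]),('1',.637,-.137,[(.110,.122),(.122,.135),(.135,.15),(.15,.16),(.165,.185)])]:
  f=np.load('pics/scene%s.npz'%tag);w=cloud('scene',f['d'])
  for a,b in zs:
    m=(abs(w[...,0]-cx)<.035)&(abs(w[...,1]-cy)<.027)&(w[...,2]>a)&(w[...,2]<b)&(w[...,0]>cx-.01)
    q=w[m][:,:2]*1000
    r=least_squares(lambda s:np.hypot(q[:,0]-s[0],q[:,1]-s[1])-29,[cx*1000-10,cy*1000],loss='soft_l1');print(tag,a,len(q),r.x.round(1),np.abs(r.fun).mean().round(2))
  
E
python3 -c "
import cv2;p=cv2.imread('pics/scene1.png')[150:280,110:250];cv2.imwrite('pics/c1.png',cv2.resize(p,None,fx=4,fy=4,interpolation=3))"
```

```text
0 0.015 86 [ 407.  -302.6] 0.89
0 0.03 96 [ 406.9 -302.6] 0.76
0 0.045 93 [ 407.  -302.6] 0.73
1 0.11 93 [ 622.4 -137. ] 0.53
1 0.122 99 [ 622.4 -137. ] 0.47
1 0.135 126 [ 622.6 -136.9] 0.42
1 0.15 86 [ 622.6 -137.1] 0.47
1 0.165 265 [ 617.8 -137.7] 1.97
```

View pics/c1.png

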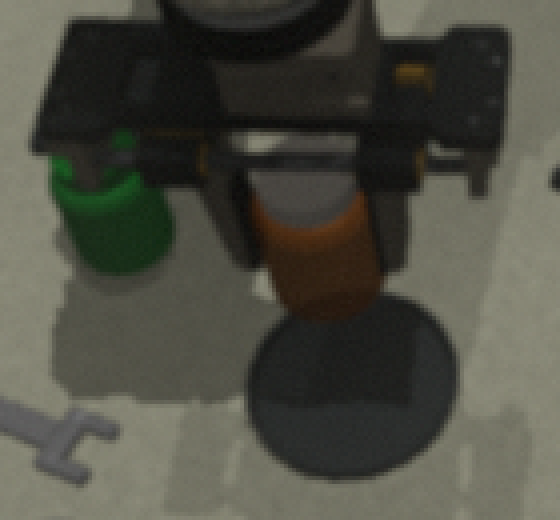

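The jar hangs plumb, with the same x at every height, and sits about 2–3 mm short in x. I'll add 2 mm and lower it.

```bash

python3 -m pendant '[45,0.1,0,0.4,0, 45,0,0,0.7,0, 45,0,0,0.8,0, 45,0,0,0.7,0, 45,0,0,0.4,0]' | grep -E 'pos|force'
python3 -m pendant '[45,0,0,0.2,0, 45,0,0,0,0, 45,0,0,0,0]' | grep -E 'pos|force'
```

```text
ee_pos: [0.6284, -0.1368, 0.2227]
force: [-0.6, -0.8, -3.7]
ee_pos: [0.63, -0.1369, 0.2203]
force: [-0.2, -0.4, -2.8]
```

```bash

python3 -m pendant '[45,-0.04,0,0.08,0, 45,0,0,0.04,0, 45,0,0,0,0]' | grep -E 'pos|force'
python3 -m pendant '[45,0,0,0.04,0, 45,0,0,0.03,0, 45,0,0,0,0]' | grep -E 'pos|force'
```

```text
ee_pos: [0.6286, -0.1369, 0.2169]
force: [-0.3, 0.2, -3.2]
ee_pos: [0.6287, -0.1368, 0.215]
force: [-1.5, -0.5, 3.7]
```

```bash

python3 -m pendant '[80,0,0,0,0, 80,0,0,0,0, 80,0,0,0,0, 80,0,0,0,0, 80,0,0,0,0]' | grep -E 'pos|force|open'
python3 -m pendant '[88,0,0,-0.4,0, 88,0,0,-0.8,0, 88,0,0,-0.9,0, 88,0,0,-0.8,0, 88,0,0,-0.3,0]' | grep -E 'pos|force|open'
python3 go.py 591 276 305 57.8
```

```text
ee_pos: [0.6285, -0.1368, 0.2142]
force: [0.2, 0.4, -0.5]
opening: 0.0801
ee_pos: [0.6296, -0.137, 0.3148]
force: [0.6, 0.6, 0.1]
opening: 0.0881
t 23.0 tcp [ 629.6 -137.   314.8] psi -0.01 tilt z [ 0.0063 -0.0011 -1.    ] open 88.1 F [0.6 0.6 0.1]
turn units -11.56 shift units x 10.96 y -8.42 z 0.33
```

```bash

python3 -m pendant '[88,0,0,0.1,-1, 88,0,0,0.1,-1, 88,0,0,0.1,-1, 88,0,0,0,-1, 88,0,0,0,-1]' | grep -E 'pos'
python3 -m pendant '[88,0,0,0,-1, 88,0,0,0,-1, 88,0,0,0,-1, 88,0,0,0,-1, 88,0,0,0,-1]' | grep -E 'pos'
python3 -m pendant '[88,0,0,0,-1, 88,0,0,0,-0.56, 88,0.4,-0.3,0,0, 88,0.8,-0.62,0,0, 88,0.8,-0.62,0,0]' | grep -E 'pos'
python3 -m pendant '[88,0.8,-0.62,0,0, 88,0.8,-0.62,0,0, 88,0.8,-0.62,0,0, 88,0.8,-0.62,0,0, 88,0.8,-0.62,0,0]' | grep -E 'pos'
python3 -m pendant '[88,0.8,-0.62,0,0, 88,0.8,-0.62,0,0, 88,0.8,-0.62,0,0, 88,0.8,-0.62,0,0, 88,0.8,-0.62,0,0]' | grep -E 'pos'
python3 -m pendant '[88,0.7,-0.5,0,0, 88,0.2,-0.1,0,0, 88,0,0,0,0]' | grep -E 'pos'
python3 go.py 591 276 213 57.8
python3 - <<'E'
from plant import imaging;import cv2
cv2.imwrite('pics/w6.png',imaging.read_camera('wrist')[0][:,:,::-1])
E
```

```text
ee_pos: [0.6282, -0.1368, 0.3008]
ee_pos: [0.6283, -0.1368, 0.3009]
ee_pos: [0.6209, -0.0609, 0.3008]
ee_pos: [0.6056, 0.0923, 0.3012]
ee_pos: [0.5906, 0.2434, 0.3012]
ee_pos: [0.5894, 0.2769, 0.3011]
t 25.33 tcp [589.4 276.9 301.1] psi 58.03 tilt z [-7.0e-04  1.5e-03 -1.0e+00] open 87.8 F [-0.3 -0.9  0.2]
turn units 0.05 shift units x 0.00 y 0.06 z 2.94
```

View pics/w6.png

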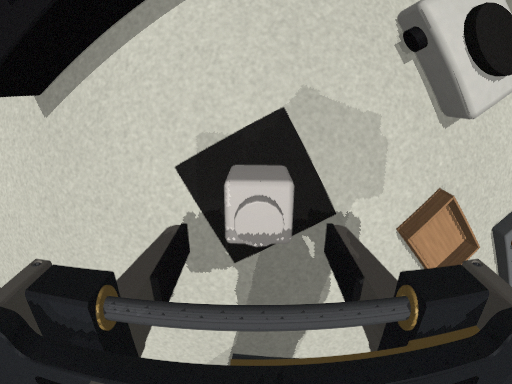

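The bottle at (258,215) stands upright on the mat, square to the jaws. Gripping.

```bash

python3 -m pendant '[88,0,0.05,0.7,0, 88,0,0,0.7,0, 88,0,0,0.7,0, 88,0,0,0.6,0, 88,0,0,0.22,0]' | grep -E 'pos|force'
python3 -m pendant '[40,0,0,0,0, 40,0,0,0,0, 40,0,0,0,0, 40,0,0,0,0, 40,0,0,0,0]' 35| grep -E 'pos|force|open'
python3 -m pendant '[40,0,0,0,0, 40,0,0,0,0, 40,0,0,0,0, 40,0,0,-0.2,0, 40,0,0,-0.5,0]' | grep -E 'pos|force|open'
python3 -m pendant '[40,0,0,-0.7,0, 40,0,0,-0.8,0, 40,0,0,-0.8,0, 40,0,0,-0.4,0, 40,0,0,0,0]' | grep -E 'pos|force|open'
python3 go.py 417 -301.5 318 0.4
```

```text
ee_pos: [0.592, 0.2693, 0.2106]
force: [-0.6, -0.7, -0.3]
ee_pos: [0.5923, 0.2729, 0.2149]
force: [-3.3, 1.5, 1.7]
opening: 0.057
ee_pos: [0.5916, 0.2716, 0.2329]
force: [-1.0, -0.6, -2.4]
opening: 0.0537
ee_pos: [0.5933, 0.2728, 0.3196]
force: [0.2, 0.4, -1.8]
opening: 0.0538
t 27.05 tcp [593.3 272.8 319.6] psi 57.77 tilt z [ 0.0062  0.0024 -1.    ] open 53.8 F [ 0.2  0.4 -1.8]
turn units 11.47 shift units x -6.01 y 19.10 z 0.05
```

```bash

python3 -m pendant '[40,0,0,0,0.4, 40,0,0,0,0.8, 40,0,0,0,1, 40,0,0,0,1, 40,0,0,0,1]' | grep -E 'open'
python3 -m pendant '[40,0,0,0,1, 40,0,0,0,1, 40,0,0,0,1, 40,0,0,0,1, 40,0,0,0,1]' | grep -E 'open'
python3 -m pendant '[40,0,0,0,1, 40,0,0,0,0.8, 40,0,0,0,0.47, 40,-0.1,0.3,0,0, 40,-0.2,0.6,0,0]' | grep -E 'open'
python3 -m pendant '[40,-0.27,0.8,0,0, 40,-0.27,0.8,0,0, 40,-0.27,0.8,0,0, 40,-0.27,0.8,0,0, 40,-0.27,0.8,0,0]' | grep -E 'open'
python3 -m pendant '[40,-0.27,0.8,0,0, 40,-0.27,0.8,0,0, 40,-0.27,0.8,0,0, 40,-0.27,0.8,0,0, 40,-0.27,0.8,0,0]' | grep -E 'open'
python3 -m pendant '[40,-0.27,0.8,0,0, 40,-0.27,0.8,0,0, 40,-0.27,0.8,0,0, 40,-0.27,0.8,0,0, 40,-0.27,0.8,0,0]' | grep -E 'open'
python3 go.py 414.5 -301.5 305 0.4
```

```text
opening: 0.0539
opening: 0.0539
opening: 0.0538
opening: 0.0537
opening: 0.0539
opening: 0.0539
t 29.55 tcp [ 463.3 -117.2  315. ] psi 0.49 tilt z [-1.4e-03 -2.0e-04 -1.0e+00] open 53.9 F [-0.6  0.2 -2.1]
turn units 0.02 shift units x -1.67 y 6.13 z 0.33
```

```bash

python3 -m pendant '[40,-0.25,0.85,0,0, 40,-0.25,0.85,0,0, 40,-0.25,0.85,0,0, 40,-0.25,0.85,0,0, 40,-0.25,0.85,0,0]' | grep -E 'open'
python3 -m pendant '[40,-0.2,0.8,0,0, 40,-0.15,0.6,0,0, 40,-0.07,0.38,0.2,0, 40,0,0.1,0.1,0, 40,0,0,0,0]' | grep -E 'open'
python3 go.py 414.5 -301.5 214 0.4
python3 - <<'E'
from plant import imaging;import cv2,numpy as np
p,d=imaging.read_camera('scene');np.savez('pics/scene2.npz',p=p,d=d);cv2.imwrite('pics/scene2.png',cv2.resize(p[90:300,80:340,::-1],None,fx=2.8,fy=2.8,interpolation=3))
cv2.imwrite('pics/w7.png',imaging.read_camera('wrist')[0][:,:,::-1])
E
python3 - <<'E'
from fit import *
f=np.load('pics/scene2.npz');w=cloud('scene',f['d'])
m=(abs(w[...,0]-.43)<.05)&(abs(w[...,1]+.3)<.022)&(w[...,2]>.11)&(w[...,2]<.15)
q=w[m];print(len(q),np.percentile(q,[5,50,95],axis=0).round(4))
E
```

```text
opening: 0.0541
opening: 0.0537
t 30.38 tcp [ 415.4 -299.9  305.2] psi 0.39 tilt z [-0.0022  0.0014 -1.    ] open 53.7 F [-0.6 -0.5 -2.8]
turn units -0.0 shift units x -0.03 y 0.05 z 3.04
248 [[ 0.4427 -0.3193  0.1124]
 [ 0.4444 -0.2999  0.1308]
 [ 0.4461 -0.2806  0.1483]]
```

View pics/scene2.png

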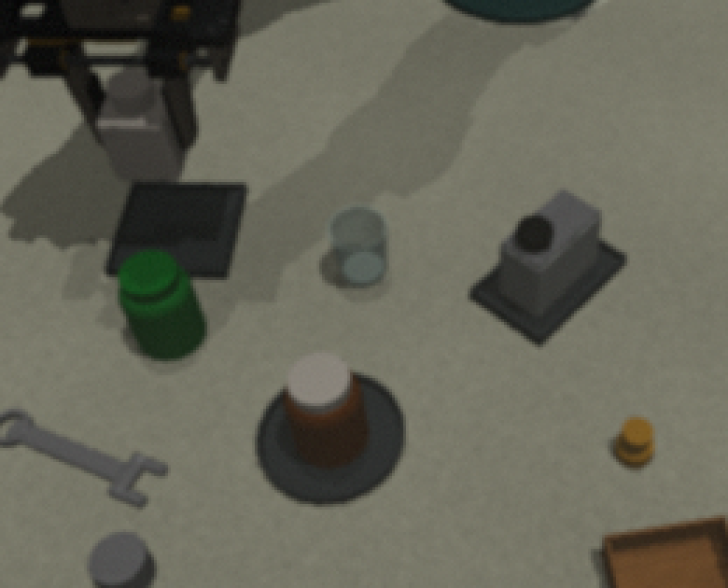

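View pics/w7.png

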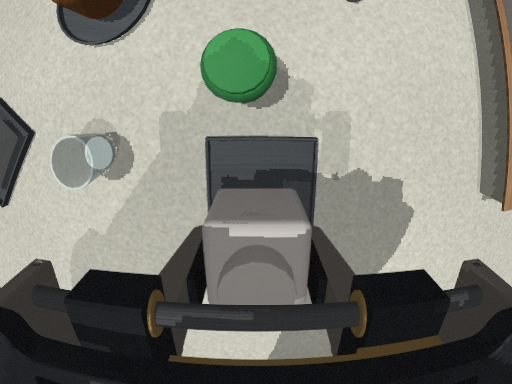

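The jar stands centred in the round tray and the can in the oblong one. The bottle's front face is at x≈444, so its centre is about 417, which matches the square tray. Lowering.

```bash

python3 -m pendant '[40,0,0.06,0.4,0, 40,0,0,0.7,0, 40,0,0,0.7,0, 40,0,0,0.5,0, 40,0,0,0.3,0]' | grep -E 'pos|force'
python3 -m pendant '[40,0,0,0.2,0, 40,0,0,0.05,0, 40,0,0,0,0]' | grep -E 'pos|force'
```

```text
ee_pos: [0.4163, -0.2998, 0.227]
force: [0.4, 0.2, -1.1]
ee_pos: [0.4165, -0.3013, 0.2212]
force: [-0.7, -0.4, -2.0]
```

```bash

python3 -m pendant '[40,0,0,0.08,0, 40,0,0,0.05,0, 40,0,0,0,0]' | grep -E 'pos|force'
python3 -m pendant '[40,0,0,0.05,0, 40,0,0,0.03,0, 40,0,0,0,0]' | grep -E 'pos|force'
```

```text
ee_pos: [0.4162, -0.3017, 0.2175]
force: [-0.2, -0.6, -2.1]
ee_pos: [0.4161, -0.3017, 0.2148]
force: [1.4, 0.3, -2.8]
```

```bash

python3 -m pendant '[40,0,0,0.03,0, 40,0,0,0.03,0, 40,0,0,0,0]' | grep -E 'pos|force'
```

```text
ee_pos: [0.4161, -0.3017, 0.2147]
force: [-4.3, 3.5, 15.8]
```

Contact. I'll release, rise, move aside to clear the view and check.

```bash

python3 -m pendant '[75,0,0,0,0, 75,0,0,0,0, 75,0,0,0,0, 75,0,0,0,0, 75,0,0,0,0]' | grep -E 'pos|force|open'
python3 -m pendant '[85,0,0,-0.4,0, 85,0,0,-0.8,0, 85,0,0,-0.9,0, 85,0,0,-0.9,0, 85,0,0,-0.9,0]' | grep -E 'pos|force|open'
python3 -m pendant '[85,-0.4,0.9,-0.3,0, 85,-0.4,0.9,0,0, 85,-0.4,0.9,0,0, 85,-0.4,0.9,0,0, 85,-0.4,0.9,0,0]' | grep -E 'pos'
python3 -m pendant '[85,-0.4,0.9,0,0, 85,-0.4,0.9,0,0, 85,-0.4,0.9,0,0, 85,-0.4,0.9,0,0, 85,-0.2,0.5,0,0]' | grep -E 'pos'
python3 - <<'E'
from plant import imaging;import cv2,numpy as np
for n in ['top','scene']:
    p,d=imaging.read_camera(n);np.savez('pics/%s3.npz'%n,p=p,d=d);cv2.imwrite('pics/%s3.png'%n,p[:,:,::-1])
E
python3 - <<'E'
from fit import *
fit('3',{'can':(.463,.031,.06,.052,.069),'bottle':(.417,-.3015,.05,.052,.068),'bottlecap':(.417,-.3015,.05,.078,.1),'jarcap':(.627,-.137,.05,.075,.1),'green':(.53,-.28,.05,.03,.1),'beaker':(.455,-.13,.05,.03,.1),'fit':(.631,.098,.03,.028,.05)})
E
```

```text
ee_pos: [0.4161, -0.3017, 0.2128]
force: [0.4, 0.0, -0.2]
opening: 0.0751
ee_pos: [0.416, -0.3015, 0.3319]
force: [0.6, 1.2, -0.0]
opening: 0.0853
ee_pos: [0.3564, -0.4382, 0.3401]
ee_pos: [0.3015, -0.5634, 0.3399]
can top 107 c [461.8  33.5] size [44.1 83.8] ang 50.5 z 0.0674
can scene 211 c [464.2  34. ] size [44.1 86.6] ang 47.6 z 0.0622
bottle top 214 c [ 418.3 -299.8] size [54.1 55. ] ang 0.7 z 0.0662
bottle scene 228 c [ 419.9 -300.3] size [55.5 53.2] ang 0.7 z 0.0643
bottlecap top 200 c [ 418.2 -299.3] size [34.9 33.6] ang 44.3 z 0.0883
bottlecap scene 175 c [ 418.8 -300.8] size [37.4 34.6] ang 15.8 z 0.0877
jarcap top 313 c [ 625.6 -134. ] size [45.8 45.2] ang 2.1 z 0.088
jarcap scene 410 c [ 627.3 -136.3] size [44.5 44.9] ang 49.1 z 0.088
green top 518 c [ 528.  -279.6] size [56.2 53.3] ang 19.4 z 0.0824
green scene 743 c [ 532.5 -280.8] size [51.4 55.9] ang 55.5 z 0.0695
beaker top 145 c [ 454.8 -129.2] size [48.5 48.1] ang 88.4 z 0.0557
beaker scene 351 c [ 455.5 -130.3] size [50.6 51.1] ang 52.1 z 0.0479
fit top 70 c [630.   99.2] size [20.5 22.5] ang 89.8 z 0.0321
fit scene 101 c [631.8  98.1] size [22.9 23.3] ang 2.5 z 0.0323
```

View pics/top3.png

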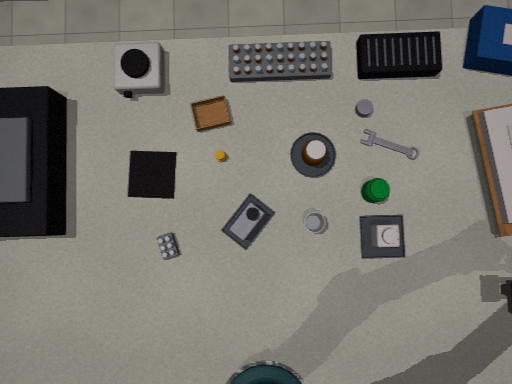

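View pics/scene3.png

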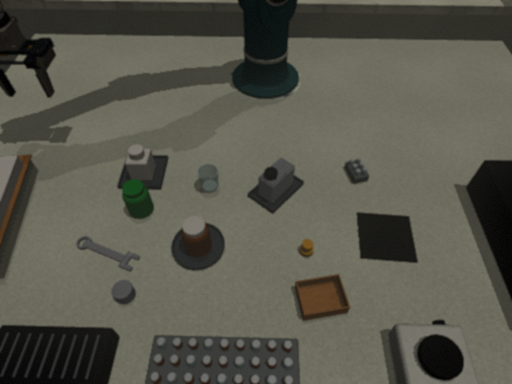

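The top view shows the jar at (316,153) in the round tray, the bottle at (388,236) in the square tray and the can at (249,219) in the oblong tray. The mat is empty, and the beaker and fitting have not moved. Each container is within about 3 mm of its tray centre and square. Handing in.

```bash
python3 -m pendant '[85,0,0,0,0, 85,0,0,0,0, 85,0,0,0,0]' | head -2; python3 -c "
from plant import manip; print(manip.close_job())"
```

```text
time: 33.92
ee_pos: [0.3053, -0.5591, 0.3392]
the job is handed in; nothing more can be done
None
```

I parked the bottle on the mat and let go of it, then moved the can to the oblong tray, the jar to the round tray and finally the bottle to the square tray. I handed the job in at about 34 s; it reports no verdict.

| Check (top and scene cameras) | Result |
|---|---|
| Jar, distance from round tray centre | about 2–3 mm |
| Bottle, distance from square tray centre | about 2–3 mm, under 1° out of square |
| Can, distance from oblong tray centre | about 2–3 mm, aligned to under 1° (top camera) |
| Cap and body-top heights | right for standing on the tray floors |
| Mat | empty |
| Beaker and brass fitting | within 1 mm of their start positions |
| Robot | clear of everything |

- **Camera offset:** the two cameras differ by about 2 mm, mostly in x, so I aimed at their mean.
- **Can angle:** the scene camera read it about 3° off the top camera's 50.5°, with a worse size fit. Both are inside the 15° limit.
- **Jar grip:** the fingers read 57.2 mm on the 58 mm jar. The jar hung plumb about 2–3 mm short in x, so I shifted it about 2 mm before setting it down.

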